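# Load the lead-coupler magazine

### The arm

A 6-joint arm with a two-finger parallel gripper is mounted at the origin on a cart in front of the work surface, level with it; the furniture and walls round the work are solid. World frame = base frame: x ahead of the robot, y to its left, z up, the work surface at z = 0. Lengths are in m, angles in rad, forces in N, time in s.
With the tool pointing down it reaches from about 0.25 to 0.725 m from the base axis. Payload 4 kg.
Tool frame: the origin (TCP) lies between the finger pads; the fingertips stand 8 mm ahead of it and the grasp point (between the pads) lies 11 mm behind it (bot.tip_reach is the distance from the TCP to the fingertips, in m); z points along the fingers, y is the line along which they close (so a half turn about z gives the same grasp; the last joint's range is limited). The gripper opens to 85 mm and grips with 20 to 120 N. Pads are 22 mm wide; open, the fingers measure 114 mm over their backs; the gripper's body (76 mm by 85 mm) begins 54 mm behind the grasp point. The pads swing forward as they close: fully open they stand 13 mm farther back than shut.
Start: joints at [1.238, 0.241, 0.005, 1.335, 0, 1.571], TCP at [0.163, 0.473, 0.239] pointing down, gripper open.
Joint ranges: [-2.72, 2.72], [-1.05, 1.87], [-1.09, 1.28], [-1.99, 2.15], [-1.42, 1.44], [-3.14, 3.14]. Speed limits (rad/s): [2.79, 2.79, 3.14, 3.14, 3.14, 3.14].

### API

Orientations are given as a unit quaternion [x, y, z, w].
In Python, from workcell import bot gives the robot as it stands.
- The arm moves only by the tool move_arm, never from a script. Its argument "deltas" is a list of rows, each a list of 7 numbers: the opening, from 0 (shut) to 1 (fully open), then the shift along the tool's x, y, z in mm, then the turn, a rotation vector about the tool's x, y, z in degrees. In form: [[gripper, tx, ty, tz, ax, ay, az], ...]. A call has 1 to 10 rows; each row shifts and turns the commanded pose from where the row before left it, along the tool's axes as they then stand; what a row does not reach is not made up. A row lasts 1/12 s, in which the tool goes at most 41.7 mm and 7.16 degrees, less where a joint would pass 70% of its speed; a pose out of reach is approached as far as the arm can. A call is refused whole if a number of a shift passes 41.7 or a number of a turn 7.16, either way. A call with a gripper value outside its range is refused whole. The fingers move at their own pace and stop on an object; the grip force is fixed at half the most. Time passes only in rows, so rows that do not move let the fingers close. It gives the time, the measured TCP pose, the force, the opening and the grip force at its end, in the units of the state.
- bot.get_obs(): the state, without advancing time (a new reading comes with each control period).
- bot.camera(name): name is "scene" or "top"; returns the picture (384x512x3 uint8, blue, green, red); there is no depth.
- bot.calibration(name): a dict with "K" (3x3 intrinsics, pixels), "position" and "orientation" of the camera in the world. Camera axes: x right, y down, z forward; pixel columns grow to the right and rows downward; lengths in m; the calibration is good to about 2 mm. A picture is of the moment at which its call begins. calibration takes no time and is no camera call.
- bot.job_done(): hands the job in; it is judged then, once.
Trained networks look in the newest picture that a camera, given by its name, has taken for a name from the list of things; names that differ only in an ending like _2 or _b are one class to them, and where a whole thing is asked for, a point or a joint stands for the part that bears it (a point fixed in the world has none). Each returns a list of dicts, best first, with "conf" (0 to 1); they miss things now and then, are a little off and sometimes report something else, mostly with a low value. They report only what shows in the picture. A call takes as long as a camera call.
- bot.outline_of(query, camera): "pixels" (384x512 bool, what is visible of it) and "rect" ([left, top, width, height] in pixels, round what is visible of it).
The state is a dict: "clock": time; "joint_pos": joint angles; "joint_vel": joint speeds; "tau": joint torques, N m; "eef_pos": TCP position; "tool_rot": TCP orientation; "ft_force": force on the tool from outside, world axes, zero at the start; "ft_torque": the same for the moment, N m; "grip_width": finger opening in m; "grasp_force": force on a finger pad.
Only numpy, scipy, OpenCV 4.12 (cv2) and the standard library are available. Lean on these libraries where they do the work, as an engineer would, in place of code of your own. Each camera call takes 0.05 s, during which the arm holds its last target. There are 200 camera calls.

### The job

Load the red and then the blue lead coupler into the closed-end tube of the coupler magazine. Push the red one endwise into the mouth (the open chute in front of it is there to lay them in), then feed the blue one in behind it so that it pushes the red one deeper, until the red one is fully home against the closed end and the blue one is up against it. Leave the black coupler where it is.

Things in the scene. Friction and masses are not known exactly. Their poses are not given: they have to be found in the camera images.
- red_mid (a point): Centre (half-way up) of the red lead coupler, a round plastic sleeve lying on its side, 12 mm thick, 12 mm high and 42 mm long; its long axis is the point's y axis (both ends alike), z is up. Loose, about 16 g. Lies on the worktop at the start.
- blue_mid (a point): Centre (half-way up) of the blue lead coupler, a round plastic sleeve lying on its side, 12 mm thick, 12 mm high and 42 mm long; its long axis is the point's y axis (both ends alike), z is up. Loose, about 16 g. Lies on the worktop at the start.
- black_mid (a point): Centre (half-way up) of the black lead coupler, a round plastic sleeve lying on its side, 12 mm thick, 12 mm high and 42 mm long; its long axis is the point's y axis (both ends alike), z is up. Loose, about 16 g. Lies on the worktop at the start. To be left alone.
- mouth (a point): Centre of the tube's mouth, at the height (18 mm over the worktop) of a coupler's centre as it slides in; x axis runs level into the tube, z up. Fixed magazine on a black base block 56 mm wide, 12 mm thick; its top is the floor. Tube: aluminium sides, clear flat cover, top 31 mm over the worktop; bore 18 wide, 16 high, 72 deep, flared to about 26 wide in the first 12 mm.
- tube_end (a point): Middle of the black end plate's inner face that closes the tube, 72 mm along x from the mouth, 18 mm over the worktop; same axes as the mouth. Two couplers (84 mm) fill the tube with the tail of the second about 12 mm proud of the mouth.
- chute_mid (a point): Middle of the chute, 37 mm in front of the mouth (x = -37 mm there), 18 mm over the worktop; same axes. Chute: 72 mm long, open above and at its back end, floor 12 mm over the worktop and 18 mm wide between two low flared rails, whose tops are 16 mm over the worktop; a coupler lying in it stands 8 mm proud of them. Couplers slide freely.

How it is judged:
On the way:
1. the red coupler is pushed at least half its length into the tube while the blue one is not yet at the mouth (x of red_mid in the frame of mouth above 0.004 m and y of red_mid in the frame of mouth between -0.012 and 0.012 m and z of red_mid in the frame of mouth between -0.01 and 0.01 m and not (x of blue_mid in the frame of mouth above -0.021 m and y of blue_mid in the frame of mouth between -0.012 and 0.012 m and z of blue_mid in the frame of mouth between -0.01 and 0.01 m)), for 0.2 s.
At the end, for the whole second after the job is handed in: The red coupler lies in the tube with its nose within 10 mm of the closed end, the blue coupler lies behind it in line, within 11 mm of as deep as it can go; both at rest (x of red_mid in the frame of mouth above 0.041 m and y of red_mid in the frame of mouth between -0.012 and 0.012 m and z of red_mid in the frame of mouth between -0.01 and 0.01 m and x of blue_mid in the frame of mouth above -0.002 m and y of blue_mid in the frame of mouth between -0.012 and 0.012 m and z of blue_mid in the frame of mouth between -0.01 and 0.01 m and linear speed of each of red_coupler, blue_coupler below 0.02 m/s); the robot touches nothing.
It fails at once if the black coupler is moved more than 25 mm (distance of black_mid from where it was at the start of the episode above 0.025 m).
It also fails if it takes over 58 s, if anything falls off the work surface, if the arm or the gripper's body presses on something with over 40 N, if the wrist force passes 120 N, or if a joint passes its speed limit or range.

## Working session

There is one attempt and no reset: what is moved stays moved. The work goes in short steps, Python scripts to look and compute and a tool call to move; the robot and the scene stay as the last step left them, time stands still between calls to the robot, and variables do not carry over. Pictures are saved under pics/ and viewed, at most 10 in all, crops included, and the job is handed in when it is done.

Besides the shell and the picture viewer there is one more tool, called after ">>>" in YAML: its name, and indented under it one key for each argument. move_arm: Moves the arm, as the interface text tells. Its arguments: {"type":"object","properties":{"deltas":{"type":"array","items":{"type":"array","items":{"type":"number"}}}},"required":["deltas"]}

```bash
mkdir -p pics
cat > h.py <<'E'
import numpy as np, cv2
from scipy.spatial.transform import Rotation as R
from workcell import bot
def ray(cam,uv,z):
    c=bot.calibration(cam);d=R.from_quat(c["orientation"]).as_matrix()@np.linalg.inv(c["K"])@np.array([uv[0],uv[1],1.])
    p=np.array(c["position"]);return p+d*(z-p[2])/d[2]
def proj(cam,P):
    c=bot.calibration(cam);q=R.from_quat(c["orientation"]).as_matrix().T@(np.array(P)-c["position"]);q=c["K"]@q;return q[:2]/q[2]
def find(n,cam="top",z=.006):
    o=bot.outline_of(n,cam)
    for d in o[:2]:
        m=d["pixels"].astype(np.uint8);cs=cv2.findContours(m,0,1)[0];c=max(cs,key=cv2.contourArea)
        (u,v),wh,a=cv2.minAreaRect(c);b=cv2.boxPoints(((u,v),wh,a))
        e=b[1]-b[0] if np.linalg.norm(b[1]-b[0])>np.linalg.norm(b[2]-b[1]) else b[2]-b[1]
        p=ray(cam,(u,v),z);t=ray(cam,(u+e[0]/2,v+e[1]/2),z)-ray(cam,(u-e[0]/2,v-e[1]/2),z)
        print(n,cam,round(d["conf"],2),"uv",np.round([u,v],1),"wh",np.round(wh,1),"xyz",np.round(p,4),"axis deg",round(np.degrees(np.arctan2(t[1],t[0])),1),"len",round(np.linalg.norm(t),4))
E
python3 - <<'E'
from h import *
for c in("top","scene"):cv2.imwrite(f"pics/{c}0.png",bot.camera(c)); print(c,{k:np.round(v,3).tolist() for k,v in bot.calibration(c).items()})
for n in("red_mid","blue_mid","black_mid","mouth"):
  for c in("top","scene"):
    try:find(n,c)
    except Exception as e:print(n,e)
s=bot.get_obs();print(s["clock"],s["eef_pos"],R.from_quat(s["tool_rot"]).as_matrix().round(3))
E
```

```text
top {'K': [[424.546, 0.0, 247.701], [0.0, 424.546, 192.642], [0.0, 0.0, 1.0]], 'position': [0.325, -0.004, 0.964], 'orientation': [0.708, -0.699, 0.073, -0.071]}
scene {'K': [[431.706, 0.0, 263.06], [0.0, 431.706, 189.727], [0.0, 0.0, 1.0]], 'position': [-0.118, -0.38, 0.647], 'orientation': [0.779, -0.456, 0.211, -0.374]}
red_mid top 0.62 uv [360.7 233.7] wh [ 5.4 18. ] xyz [ 0.4306 -0.2626  0.006 ] axis deg -72.4 len 0.0414
red_mid scene 0.7 uv [356.5 271.8] wh [21.3  4.9] xyz [ 0.4332 -0.2619  0.006 ] axis deg -69.3 len 0.0396
blue_mid scene 0.44 uv [346.2 219.1] wh [ 5.4 18.7] xyz [ 0.5615 -0.1914  0.006 ] axis deg -36.5 len 0.0447
mouth top 0.82 uv [161.1 212.3] wh [70.7 25.9] xyz [0.4733 0.191  0.006 ] axis deg -98.6 len 0.1622
mouth scene 0.78 uv [180.9 187.3] wh [63.7 21.9] xyz [0.4765 0.1916 0.006 ] axis deg -99.3 len 0.193
0.5 [0.16333275 0.47253124 0.23927035] [[-0.945  0.327 -0.   ]
 [ 0.327  0.945 -0.   ]
 [-0.    -0.    -1.   ]]
```

View pics/top0.png

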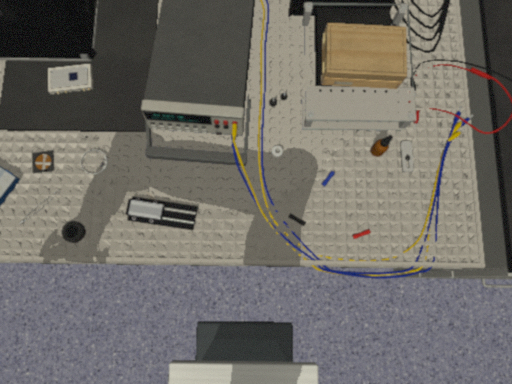

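View pics/scene0.png

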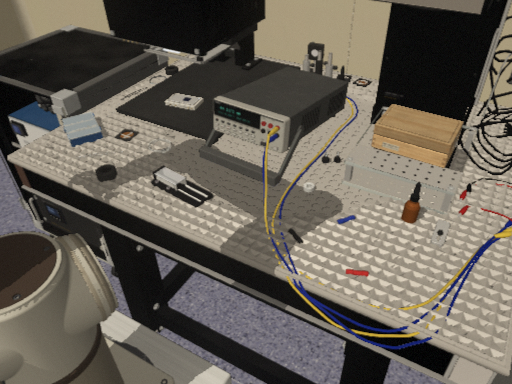

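The top view shows red at (361,234), blue at about (328,178), black at (297,219) and the magazine at (161,212). The scene view agrees. I'll zoom in on the magazine and the couplers.

Run:
```python
from h import *
t=cv2.imread("pics/top0.png");s=cv2.imread("pics/scene0.png")
a=cv2.resize(t[190:235,115:210],(760,360),interpolation=cv2.INTER_CUBIC)
b=cv2.resize(s[160:210,140:225],(408,240),interpolation=cv2.INTER_CUBIC)
c=cv2.resize(t[165:245,285:375],(270,240),interpolation=cv2.INTER_CUBIC)
im=np.zeros((600,760,3),np.uint8);im[:360]=a;im[360:,:408]=b;im[360:,420:690]=c
cv2.imwrite("pics/zoom.png",im)
# blue by colour, top
hsv=cv2.cvtColor(t,cv2.COLOR_BGR2HSV);m=cv2.inRange(hsv,(105,90,40),(130,255,255));m[:, :315]=0;m[:,340:]=0;m[:165]=0;m[192:]=0
for nm,mm in(("blue",m),):
  p=cv2.findNonZero(mm);r=cv2.minAreaRect(p);print(nm,r,ray("top",r[0],.006)); bx=cv2.boxPoints(r);print([ray("top",q,.006).round(4)[:2] for q in bx])
g=cv2.cvtColor(t,cv2.COLOR_BGR2GRAY);k=(g<45).astype(np.uint8);k[:,:285]=0;k[:,308:]=0;k[:208]=0;k[230:]=0
r=cv2.minAreaRect(cv2.findNonZero(k));print("black",r,ray("top",r[0],.006))
```

```text
blue ((327.87689208984375, 178.015380859375), (3.1574084758758545, 15.787044525146484), 37.87498474121094) [ 0.55914226 -0.19153282  0.006     ]
[array([ 0.5464, -0.1771]), array([ 0.5765, -0.2004]), array([ 0.5719, -0.206 ]), array([ 0.5419, -0.1828])]
black ((296.27691650390625, 219.01539611816406), (15.628376007080078, 2.7287638187408447), 29.74488067626953) [ 0.462132   -0.11715675  0.006     ]
```

View pics/zoom.png

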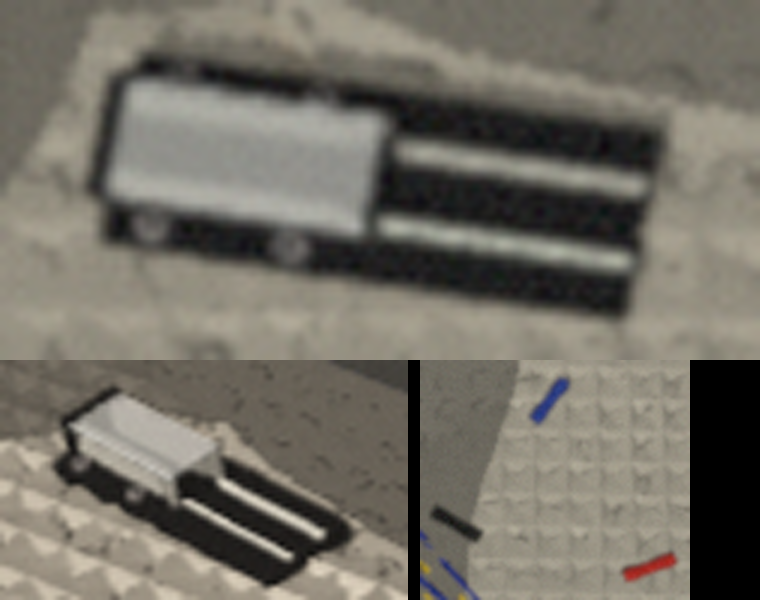

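The zoom shows the tube cover at left, with its mouth edge at about zoom x=375. The chute rails run right from there, so the tube's +x axis points image-left (world +y). Next I'll fit the axis.

Run:
```python
from h import *
z2=lambda p:(115+(p[0]+.5)/8-.5,190+(p[1]+.5)/8-.5)
W=lambda p,z:ray("top",z2(p),z)[:2]
r=[W(p,.016) for p in((400,150),(648,186),(380,225),(632,262))]
c=[W(p,.031) for p in((125,80),(388,115),(362,236),(105,197))]
b=[W(p,.012) for p in((665,122),(628,318))]
back=(b[0]+b[1])/2; cm=(c[1]+c[2])/2; ce=(c[0]+c[3])/2; rb=(r[1]+r[3])/2; rm=(r[0]+r[2])/2
print("rails",np.round(r,4).tolist());print("cover",np.round(c,4).tolist())
print("base back",back,"rail back",rb,"rail mouth",rm,"cover mouth",cm,"cover end",ce)
for n,v in(("rails",rm-rb),("cover",ce-cm),("both",ce-rb),("raildir1",r[0]-r[1]),("raildir2",r[2]-r[3])):print(n,np.degrees(np.arctan2(v[1],v[0])),np.linalg.norm(v))
# scene cam check: outline silhouettes minAreaRect of base
t=cv2.imread("pics/top0.png")
```

```text
rails [[0.481, 0.1817], [0.4717, 0.1113], [0.4596, 0.1862], [0.4501, 0.1149]]
cover [[0.4973, 0.2565], [0.4884, 0.1826], [0.4543, 0.188], [0.4642, 0.2598]]
base back [0.46276449 0.11177094] rail back [0.46088511 0.11308919] rail mouth [0.47029605 0.18392992] cover mouth [0.4713423  0.18528912] cover end [0.48075074 0.25811913]
rails 82.43276794957332 0.07146310481710345
cover 82.63909300094309 0.07343520411873199
both 82.20038619365833 0.14638417405882947
raildir1 82.4633627758591 0.07104207065876475
raildir2 82.40253152704035 0.07188415911338314
```

>>> move_arm:
  deltas:
    - [0.45,0,0,0,0,0,6.55]
    - [0.45,0,0,0,0,0,6.55]
    - [0.45,0,0,0,0,0,6.55]
    - [0.45,0,0,0,0,0,6.55]
    - [0.45,0,0,0,0,0,6.55]
    - [0.45,0,0,0,0,0,6.55]
    - [0.45,0,0,0,0,0,6.55]
    - [0.45,0,0,0,0,0,6.55]

```text
clock: 1.17
eef_pos: [0.1634, 0.4726, 0.2393]
tool_rot: [0.586, 0.81, 0.0, 0.0]
ft_force: [-0.6, 0.0, -0.1]
grip_width: 0.0384
grasp_force: 0.0
```

>>> move_arm:
  deltas:
    - [0.45,-39,1.1,0,0,0,0]
    - [0.45,-39,1.1,0,0,0,0]
    - [0.45,-39,1.1,0,0,0,0]
    - [0.45,-39,1.1,0,0,0,0]
    - [0.45,-39,1.1,0,0,0,0]
    - [0.45,-39,1.1,0,0,0,0]
    - [0.45,-39,1.1,0,0,0,0]
    - [0.45,-39,1.1,0,0,0,0]
    - [0.45,-39,1.1,0,0,0,0]
    - [0.45,-39,1.1,0,0,0,0]

```text
clock: 2.0
eef_pos: [0.2979, 0.1046, 0.2397]
tool_rot: [0.584, 0.812, 0.001, 0.0]
ft_force: [1.0, 0.5, 0.1]
grip_width: 0.0384
grasp_force: 0.0
```

>>> move_arm:
  deltas:
    - [0.45,-39,1.1,0,0,0,0]
    - [0.45,-39,1.1,0,0,0,0]
    - [0.45,-39,1.1,0,0,0,0]
    - [0.45,-39,1.1,0,0,0,0]
    - [0.45,-39,1.1,0,0,0,0]
    - [0.45,-39,1.1,0,0,0,0]
    - [0.45,-39,1.1,0,0,0,0]
    - [0.45,-39,1.1,0,0,0,0]
    - [0.45,-39,1.1,10,0,0,0]
    - [0.45,0,0,30,0,0,0]

```text
clock: 2.83
eef_pos: [0.4242, -0.2312, 0.2028]
tool_rot: [0.586, 0.81, -0.0, 0.007]
ft_force: [1.5, -1.4, 0.1]
grip_width: 0.0385
grasp_force: 0.0
```

```bash
cat >> h.py <<'E'
def to(x,y,tipz,yaw):
    s=bot.get_obs();M=R.from_quat(s["tool_rot"]).as_matrix();y0=np.degrees(np.arctan2(M[1,0],M[0,0]))
    c,d=np.cos(np.radians(yaw)),np.sin(np.radians(yaw));N=np.array([[c,d,0],[d,-c,0],[0,0,-1]]).T
    D=np.array([x,y,tipz+bot.tip_reach])-s["eef_pos"]
    print("t",s["clock"],"eef",np.round(s["eef_pos"],4),"yaw",round(y0,2),"down",M[:,2].round(3),"w",round(s["grip_width"],4),"F",np.round(s["ft_force"],1),"reach",bot.tip_reach)
    print("first turn az",round(-((yaw-y0+180)%360-180),2),"then mm",np.round(1000*N.T@D,1),"| unturned mm",np.round(1000*M.T@D,1))
E
python3 - <<'E'
from h import *
to(.4319,-.2622,.0035,108.5)
bot.camera("top");bot.camera("scene")
for c in("top","scene"):find("red_mid",c)
E
```

```text
t 2.8333 eef [ 0.4242 -0.2312  0.2028] yaw 108.2 down [ 0.012 -0.008 -1.   ] w 0.0385 F [ 1.5 -1.4  0.1] reach 0.008
first turn az -0.3 then mm [-31.8  -2.5 191.3] | unturned mm [-29.6  -4.  191.6]
red_mid top 0.4 uv [360.8 233.6] wh [ 4.1 17.1] xyz [ 0.431  -0.2629  0.006 ] axis deg -71.1 len 0.0393
red_mid scene 0.45 uv [357.  272.1] wh [20.3  3.8] xyz [ 0.433  -0.2629  0.006 ] axis deg -68.4 len 0.0378
```

>>> move_arm:
  deltas:
    - [0.45,-16,-1,30,0,0,-0.6]
    - [0.45,-16,-1,30,0,0,-0.6]
    - [0.45,0,0,40,0,0,0]
    - [0.45,0,0,40,0,0,0]
    - [0.45,0,0,15,0,0,0]
    - [0.45,0,0,0,0,0,0]
    - [0.45,0,0,0,0,0,0]

```text
clock: 3.62
eef_pos: [0.4277, -0.2536, 0.0454]
tool_rot: [0.575, 0.818, 0.0, 0.0]
ft_force: [0.0, 0.0, 0.5]
grip_width: 0.0385
grasp_force: 0.0
```

Run:
```python
from h import *
to(.432,-.2628,.0035,109.5)
cv2.imwrite("pics/s1.png",cv2.resize(bot.camera("scene")[200:330,270:450],(720,520),interpolation=cv2.INTER_CUBIC))
```

```text
t 3.6167 eef [ 0.4277 -0.2536  0.0454] yaw 109.83 down [ 0. -0. -1.] w 0.0385 F [0.  0.  0.5] reach 0.008
first turn az 0.33 then mm [-10.1   1.   33.9] | unturned mm [-10.1   0.9  33.9]
```

View pics/s1.png

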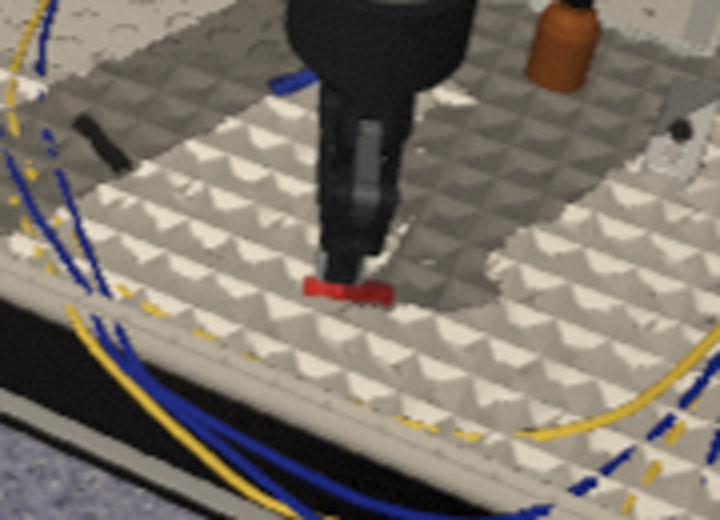

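Gripper is over red, with red at crop (348,292), and black is clear of it. I'll descend, close and lift slightly.

>>> move_arm:
  deltas:
    - [0.45,-5,0.5,12,0,0,0.3]
    - [0.45,-5,0.5,12,0,0,0]
    - [0.45,0,0,10,0,0,0]
    - [0.45,0,0,0,0,0,0]
    - [0,0,0,0,0,0,0]
    - [0,0,0,0,0,0,0]
    - [0,0,0,0,0,0,0]
    - [0,0,0,0,0,0,0]
    - [0,0,0,0,0,0,0]

```text
clock: 4.42
eef_pos: [0.4317, -0.2635, 0.0107]
tool_rot: [0.578, 0.816, 0.0, 0.0]
ft_force: [0.1, 0.4, -0.4]
grip_width: 0.0095
grasp_force: 59.9
```

>>> move_arm:
  deltas:
    - [0,0,0,-20,0,0,0]
    - [0,0,0,-40,0,0,0]
    - [0,0,0,-40,0,0,0]
    - [0,0,0,-40,0,0,0]
    - [0,0,0,-20,0,0,0]
    - [0,0,0,0,0,0,0]
    - [0,0,0,0,0,0,0]

```text
clock: 5.0
eef_pos: [0.4324, -0.2639, 0.172]
tool_rot: [0.578, 0.816, 0.0, 0.002]
ft_force: [0.4, 0.0, -0.7]
grip_width: 0.0092
grasp_force: 60.0
```

Run:
```python
from h import *
e=np.array([np.cos(np.radians(82.4)),np.sin(np.radians(82.4))]);m=np.array([.4707,.1848])
to(*(m-.032*e),.05,82.4)
s=bot.get_obs();bot.camera("scene");bot.camera("top");find("red_mid","scene",s["eef_pos"][2]-.005);find("red_mid","top",s["eef_pos"][2]-.005)
```

```text
t 5.0 eef [ 0.4324 -0.2639  0.172 ] yaw 109.43 down [ 0.004 -0.002 -1.   ] w 0.0092 F [ 0.4  0.  -0.7] reach 0.008
first turn az 27.03 then mm [417.9 -21.3 114. ] | unturned mm [382.3 170.6 113.2]
red_mid top 0.43 uv [380.4 225.2] wh [ 5.1 15.8] xyz [ 0.4295 -0.2571  0.167 ] axis deg -71.1 len 0.0305
```

>>> move_arm:
  deltas:
    - [0,0,0,0,0,0,6.75]
    - [0,0,0,0,0,0,6.75]
    - [0,0,0,0,0,0,6.75]
    - [0,0,0,0,0,0,6.75]
    - [0,35,-2,0,0,0,0]
    - [0,35,-2,0,0,0,0]
    - [0,35,-2,0,0,0,0]
    - [0,35,-2,0,0,0,0]
    - [0,35,-2,0,0,0,0]
    - [0,35,-2,0,0,0,0]

```text
clock: 6.03
eef_pos: [0.446, -0.052, 0.1688]
tool_rot: [0.752, 0.659, -0.001, -0.001]
ft_force: [1.3, -0.4, 0.5]
grip_width: 0.0093
grasp_force: 60.0
```

>>> move_arm:
  deltas:
    - [0,35,-2,0,0,0,0]
    - [0,35,-2,0,0,0,0]
    - [0,35,-2,0,0,0,0]
    - [0,35,-1,15,0,0,0]
    - [0,35,0,30,0,0,0]
    - [0,32,0,35,0,0,0]
    - [0,0,0,20,0,0,0]
    - [0,0,0,0,0,0,0]
    - [0,0,0,0,0,0,0]

```text
clock: 6.78
eef_pos: [0.4643, 0.1448, 0.0754]
tool_rot: [0.752, 0.659, -0.003, -0.001]
ft_force: [-0.0, -0.2, -0.0]
grip_width: 0.0098
grasp_force: 60.0
```

Run:
```python
from h import *
e=np.array([np.cos(np.radians(82.4)),np.sin(np.radians(82.4))]);m=np.array([.4707,.1848])
to(*(m-.030*e),.017,82.4)
s=bot.get_obs();z=s["eef_pos"][2]-.0047
a=bot.camera("scene")[130:230,110:260];b=bot.camera("top")[180:240,110:220]
find("red_mid","scene",z);find("red_mid","top",z)
im=np.zeros((600,600,3),np.uint8);im[:300,:450]=cv2.resize(a,(450,300),interpolation=2);im[300:,:550]=cv2.resize(b,(550,300),interpolation=2)
cv2.imwrite("pics/c1.png",im)
```

```text
t 6.7833 eef [0.4643 0.1448 0.0754] yaw 82.47 down [-0.006 -0.002 -1.   ] w 0.0098 F [-0.  -0.2 -0. ] reach 0.008
first turn az 0.07 then mm [10.5  1.1 50.4] | unturned mm [10.6  1.3 50.3]
red_mid scene 0.51 uv [181.6 187.2] wh [64.8 22.4] xyz [0.4174 0.1328 0.0707] axis deg -97.2 len 0.1731
```

View pics/c1.png

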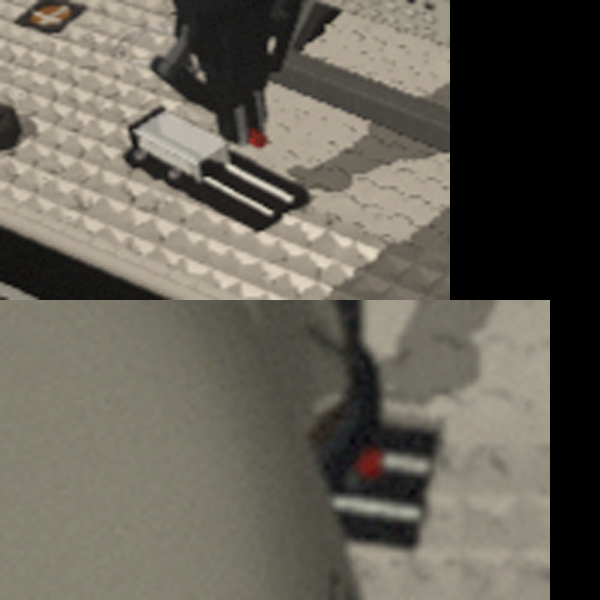

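Red is still held; its tail shows at top crop (370,462), i.e. pixel (184,212), above the chute. I'll check where that should project.

Run:
```python
from h import *
e=np.array([np.cos(np.radians(82.4)),np.sin(np.radians(82.4)),0])
c=np.array([.4643,.1448,.0707])
im=bot.camera("top");h=cv2.cvtColor(im,cv2.COLOR_BGR2HSV);m=((h[...,0]<8)|(h[...,0]>172))&(h[...,1]>120)&(h[...,2]>50);m[:200]=0;m[225:]=0;m[:,:170]=0;m[:,200:]=0
p=cv2.findNonZero(m.astype(np.uint8));print("red px",p.mean(0),cv2.boundingRect(p))
for k in(-.011,-.016,-.021):print(k,proj("top",c+k*e))
print(proj("top",c-.021*e+[.006,0,0]),proj("top",c-.021*e-[.006,0,0]))
```

```text
red px [[183.52173913 211.17391304]] (181, 209, 6, 6)
-0.011 [181.77123836 212.80215144]
-0.016 [184.08917856 213.14151162]
-0.021 [186.40776072 213.48096579]
[186.52658329 210.69208723] [186.28861944 216.27732478]
```

>>> move_arm:
  deltas:
    - [0,5,0.5,20,0,0,0]
    - [0,0,0,20,0,0,0]
    - [0,0,0,4,0,0,0]
    - [0,0,0,0,0,0,0]
    - [0,0,0,0,0,0,0]

```text
clock: 7.45
eef_pos: [0.4681, 0.1499, 0.0343]
tool_rot: [0.752, 0.659, 0.0, 0.0]
ft_force: [0.5, -0.8, 0.4]
grip_width: 0.0096
grasp_force: 60.0
```

Run:
```python
from h import *
e=np.array([np.cos(np.radians(82.4)),np.sin(np.radians(82.4))]);m=np.array([.4707,.1848])
to(*(m-.030*e),.017,82.4)
a=bot.camera("scene")[160:210,160:220];b=bot.camera("top")[195:235,160:210]
im=np.zeros((600,780,3),np.uint8);im[:300,:360]=cv2.resize(a,(360,300),interpolation=2);im[:600,370:]=cv2.resize(b,(500,400),interpolation=2)[:,90:].repeat(1,0)[:600] if 0 else 0
im[:400,370:770]=cv2.resize(b,(500,400),interpolation=2)[:,100:]
cv2.imwrite("pics/c2.png",im)
```

```text
t 7.45 eef [0.4681 0.1499 0.0343] yaw 82.39 down [ 0.001  0.    -1.   ] w 0.0096 F [ 0.5 -0.8  0.4] reach 0.008
first turn az -0.01 then mm [ 4.9 -2.1  9.3] | unturned mm [ 4.9 -2.1  9.3]
```

View pics/c2.png

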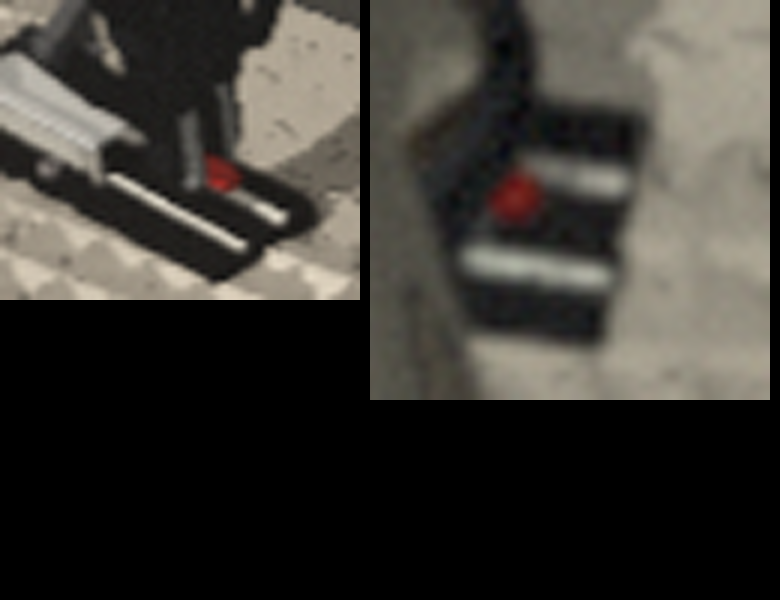

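In the top crop red's tail is at (517,197), while the rail midline at that column is about y=215. So it sits about 4 mm too far toward +x, and I'll shift tool y by −4 mm before lowering.

>>> move_arm:
  deltas:
    - [0,3,-4,0,0,0,0]
    - [0,0,0,3,0,0,0]
    - [0,0,0,0,0,0,0]
    - [0,0,0,0,0,0,0]

```text
clock: 7.88
eef_pos: [0.464, 0.1538, 0.0305]
tool_rot: [0.752, 0.659, -0.0, 0.0]
ft_force: [0.0, 0.0, -0.6]
grip_width: 0.0097
grasp_force: 60.0
```

Run:
```python
from h import *
e=np.array([np.cos(np.radians(82.4)),np.sin(np.radians(82.4))]);m=np.array([.4687,.1848])
to(*(m-.030*e),.017,82.4)
im=bot.camera("top");b=im[195:235,160:210]
h=cv2.cvtColor(im,cv2.COLOR_BGR2HSV);k=((h[...,0]<10)|(h[...,0]>170))&(h[...,1]>100);k[:200]=0;k[225:]=0;k[:,:170]=0;k[:,200:]=0
p=cv2.findNonZero(k.astype(np.uint8));print("red px",p.mean(0),cv2.boundingRect(p))
# rails columns profile
g=cv2.cvtColor(im,cv2.COLOR_BGR2GRAY)
for u in(172,174,176,178,180,182,184):print(u,g[205:228,u])
```

```text
t 7.8833 eef [0.464  0.1538 0.0305] yaw 82.45 down [ 0. -0. -1.] w 0.0097 F [ 0.   0.  -0.6] reach 0.008
first turn az 0.05 then mm [1.4 0.6 5.5] | unturned mm [1.4 0.6 5.5]
red px [[182.875      216.20833333]] (180, 214, 6, 5)
172 [104 108 106 103  98  83  63  50  45  43  55  51  61  64  70  73  76  79
  81  76  72  71  70]
174 [106 112 104  74  58  36  41  44  48  48  44  41  33  27  34  41  50  54
  59  72  73  77  71]
176 [108  94  69  40  36  42  44  42  40  42  35  33  31  30  23  32  28  23
  18  32  34  41  64]
178 [68 53 33 41 45 43 41 39 32 26 23 38 18 31 46 53 52 44 29 28 29 26 64]
180 [ 36  34  39  37  42  27  24  26  32  23  17  30  35  52  74 112 113  71
  38  33  31  29  51]
182 [ 26  28  15  24  22  25  25  15  21  31  51  49  48  47  82 143 156 105
  46  34  35  32  39]
184 [ 22  26  24  27  29  64  95  80  48  34  53  47  46  36  63 136 177 130
  63  33  35  30  33]
```

Centred now: red at row 216.2 against a rail midline of about 216. I'll lower and release, opening only a little, then back off and close behind it.

>>> move_arm:
  deltas:
    - [0,0,0,3,0,0,0]
    - [0,0,0,2,0,0,0]
    - [0,0,0,0,0,0,0]
    - [0,0,0,0,0,0,0]

```text
clock: 8.27
eef_pos: [0.4639, 0.1536, 0.0251]
tool_rot: [0.752, 0.659, -0.0, -0.0]
ft_force: [-0.0, 0.8, -0.3]
grip_width: 0.0097
grasp_force: 60.0
```

>>> move_arm:
  deltas:
    - [0.3,0,0,0,0,0,0]
    - [0.3,0,0,0,0,0,0]
    - [0.3,0,0,0,0,0,0]
    - [0.3,0,0,-15,0,0,0]
    - [0.3,0,0,-25,0,0,0]
    - [0,-30,0,0,0,0,0]
    - [0,-30,0,0,0,0,0]
    - [0,0,0,0,0,0,0]
    - [0,0,0,0,0,0,0]

```text
clock: 9.02
eef_pos: [0.456, 0.0932, 0.0656]
tool_rot: [0.753, 0.658, 0.0, -0.0]
ft_force: [0.1, -0.1, -1.3]
grip_width: -0.0003
grasp_force: 0.0
```

Run:
```python
from h import *
e=np.array([np.cos(np.radians(82.4)),np.sin(np.radians(82.4))]);m=np.array([.4681,.1848])
to(*(m-.09*e),.0185,82.4)
a=bot.camera("scene")[160:210,150:220];im=bot.camera("top");b=im[195:235,140:210]
find("red_mid","scene",.018);find("red_mid","top",.018)
o=np.zeros((600,780,3),np.uint8);o[:300,:420]=cv2.resize(a,(420,300),interpolation=2);o[300:,:525]=cv2.resize(b,(525,300),interpolation=2)
cv2.imwrite("pics/c3.png",o)
```

```text
t 9.0167 eef [0.456  0.0932 0.0656] yaw 82.28 down [ 0.  0. -1.] w -0.0003 F [ 0.1 -0.1 -1.3] reach 0.008
first turn az -0.12 then mm [ 2.4 -0.1 39.1] | unturned mm [ 2.4 -0.1 39.2]
red_mid scene 0.61 uv [190.4 190.7] wh [15.7  4.5] xyz [0.4658 0.1537 0.018 ] axis deg -96.4 len 0.0442
```

View pics/c3.png

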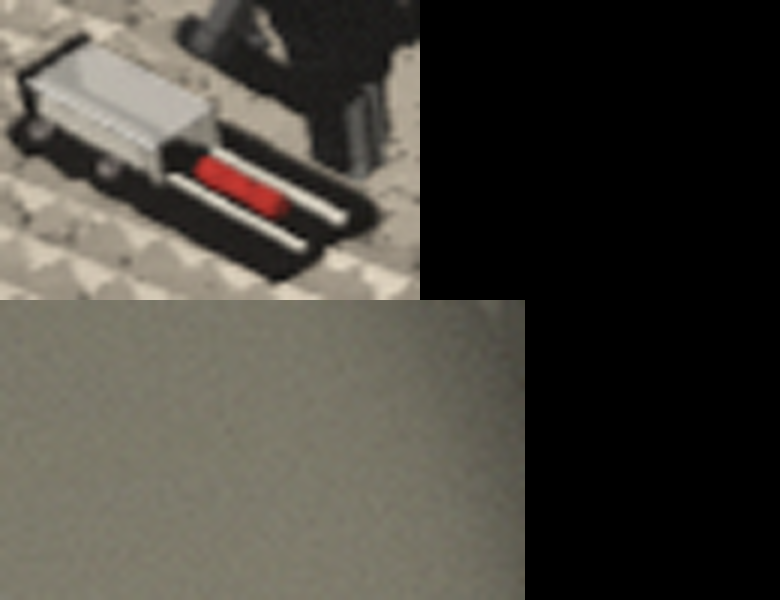

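Red lies in the chute, nose just before the mouth (scene crop 205,165). I'll lower the closed fingers behind it and push.

>>> move_arm:
  deltas:
    - [0,0,0,20,0,0,0]
    - [0,0,0,19,0,0,0]
    - [0,0,0,0,0,0,0]
    - [0,8,0,0,0,0,0]
    - [0,8,0,0,0,0,0]
    - [0,8,0,0,0,0,0]
    - [0,8,0,0,0,0,0]

```text
clock: 9.8
eef_pos: [0.4615, 0.1274, 0.0275]
tool_rot: [0.752, 0.659, 0.001, 0.0]
ft_force: [-0.3, 0.0, -0.2]
grip_width: 0.0004
grasp_force: 0.1
```

>>> move_arm:
  deltas:
    - [0,8,0,0,0,0,0]
    - [0,8,0,0,0,0,0]
    - [0,8,0,0,0,0,0]
    - [0,8,0,0,0,0,0]
    - [0,5,0,0,0,0,0]
    - [0,0,0,0,0,0,0]
    - [0,0,0,0,0,0,0]
    - [0,0,0,0,0,0,0]

```text
clock: 10.47
eef_pos: [0.465, 0.1624, 0.0263]
tool_rot: [0.752, 0.659, -0.0, -0.0]
ft_force: [1.1, 0.3, -0.3]
grip_width: -0.0001
grasp_force: 0.0
```

Run:
```python
from h import *
e=np.array([np.cos(np.radians(82.4)),np.sin(np.radians(82.4))]);m=np.array([.4681,.1848])
to(*(m-.014*e),.0185,82.4)
a=bot.camera("scene")[150:210,140:220]
cv2.imwrite("pics/c4.png",cv2.resize(a,(640,480),interpolation=2))
```

```text
t 10.4667 eef [0.465  0.1624 0.0263] yaw 82.42 down [-0.001 -0.    -1.   ] w -0.0001 F [ 1.1  0.3 -0.3] reach 0.008
first turn az 0.02 then mm [ 8.6  0.1 -0.2] | unturned mm [ 8.6  0.1 -0.2]
```

View pics/c4.png

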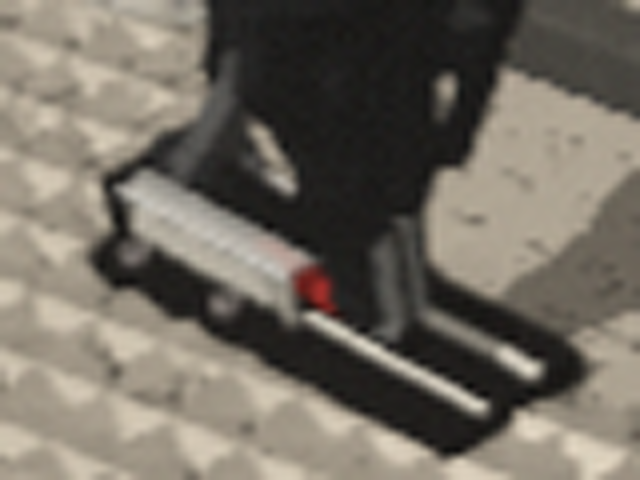

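Red is mostly in the tube, with its tail at crop (320,290). I'll push a bit further so it is safely past half.

>>> move_arm:
  deltas:
    - [0,4,0,0,0,0,0]
    - [0,4,0,0,0,0,0]
    - [0,2,0,0,0,0,0]
    - [0,0,0,0,0,0,0]
    - [0,0,0,0,0,0,0]

```text
clock: 10.93
eef_pos: [0.4667, 0.1727, 0.0264]
tool_rot: [0.752, 0.659, 0.0, 0.0]
ft_force: [0.0, 0.7, 0.8]
grip_width: -0.0001
grasp_force: 0.0
```

>>> move_arm:
  deltas:
    - [0.1,-15,0,0,0,0,0]
    - [0.2,-15,0,-25,0,0,0]
    - [0.3,-15,0,-40,0,0,0]
    - [0.45,-40,2,-40,0,0,0]
    - [0.45,-40,2,-40,0,0,0]
    - [0.45,-40,2,0,0,0,0]
    - [0.45,-40,2,0,0,0,0]
    - [0.45,-40,2,0,0,0,0]
    - [0.45,-40,2,0,0,0,0]
    - [0.45,0,0,0,0,0,0]

```text
clock: 11.77
eef_pos: [0.442, -0.0964, 0.1497]
tool_rot: [0.755, 0.655, -0.001, 0.001]
ft_force: [0.3, -0.1, 0.1]
grip_width: 0.0386
grasp_force: 0.0
```

Run:
```python
from h import *
im=bot.camera("top");a=bot.camera("scene")
find("red_mid","scene",.018);find("blue_mid","scene");find("blue_mid","top");find("black_mid","top")
to(.560,-.1915,.0035,142)
o=np.zeros((600,780,3),np.uint8);o[:300,:420]=cv2.resize(a[160:210,150:220],(420,300),interpolation=2);o[300:,:525]=cv2.resize(im[195:235,140:210],(525,300),interpolation=2)
o[:300,430:]=cv2.resize(im[150:225,270:357],(350,300))
cv2.imwrite("pics/c5.png",o)
```

```text
blue_mid scene 0.51 uv [346.4 218.9] wh [ 5.1 18. ] xyz [ 0.5625 -0.1916  0.006 ] axis deg -36.5 len 0.0433
t 12.0667 eef [ 0.4428 -0.0888  0.1492] yaw 82.57 down [-0.  0. -1.] w 0.038 F [0.1 0.5 0. ] reach 0.008
first turn az -59.43 then mm [-155.6   -8.8  137.7] | unturned mm [-86.7 129.5 137.7]
```

View pics/c5.png

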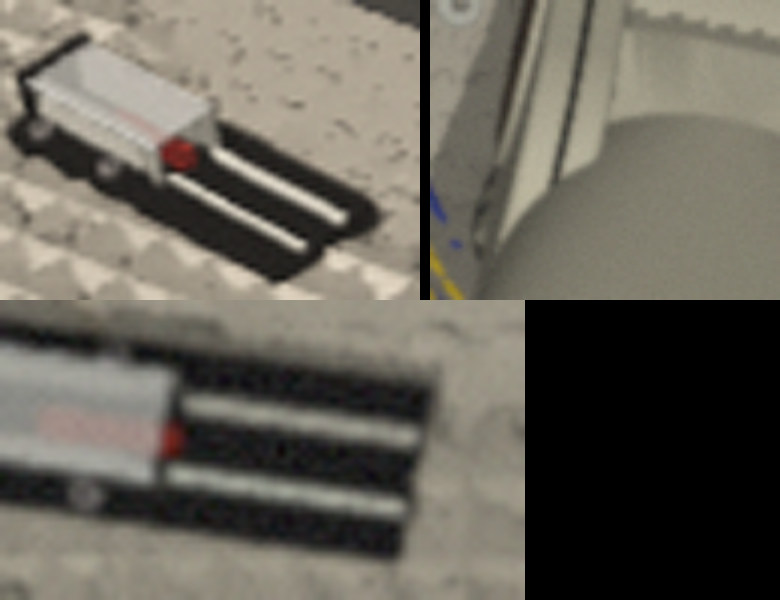

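Red lies in the tube, seen through the cover, with its tail just at the mouth (top crop 175,440), so stage 1 is done. On to blue.

>>> move_arm:
  deltas:
    - [0.45,0,0,0,0,0,-6.65]
    - [0.45,0,0,0,0,0,-6.65]
    - [0.45,0,0,0,0,0,-6.65]
    - [0.45,0,0,0,0,0,-6.65]
    - [0.45,0,0,0,0,0,-6.65]
    - [0.45,0,0,0,0,0,-6.65]
    - [0.45,0,0,0,0,0,-6.65]
    - [0.45,0,0,0,0,0,-6.65]
    - [0.45,0,0,0,0,0,-6.65]

```text
clock: 12.82
eef_pos: [0.443, -0.0884, 0.1493]
tool_rot: [0.319, 0.948, 0.0, -0.0]
ft_force: [0.0, 1.0, 1.1]
grip_width: 0.0385
grasp_force: 0.0
```

>>> move_arm:
  deltas:
    - [0.45,-35,-2,0,0,0,0]
    - [0.45,-35,-2,0,0,0,0]
    - [0.45,-35,-2,0,0,0,0]
    - [0.45,-35,-2,20,0,0,0]
    - [0.45,-15,-1,40,0,0,0]
    - [0.45,0,0,40,0,0,0]
    - [0.45,0,0,0,0,0,0]
    - [0.45,0,0,0,0,0,0]
    - [0.45,0,0,0,0,0,0]

```text
clock: 13.57
eef_pos: [0.5604, -0.1906, 0.0517]
tool_rot: [0.322, 0.947, 0.0, 0.0]
ft_force: [0.2, -0.0, 0.8]
grip_width: 0.0386
grasp_force: 0.0
```

Run:
```python
from h import *
to(.560,-.191,.0035,142.5)
bot.camera("scene");find("blue_mid","scene")
```

```text
t 13.5667 eef [ 0.5604 -0.1906  0.0517] yaw 142.41 down [ 0.001 -0.    -1.   ] w 0.0386 F [ 0.2 -0.   0.8] reach 0.008
first turn az -0.09 then mm [ 0.1 -0.5 40.2] | unturned mm [ 0.1 -0.6 40.2]
blue_mid scene 0.58 uv [346.5 219. ] wh [ 5. 18.] xyz [ 0.5621 -0.1919  0.006 ] axis deg -38.1 len 0.0428
```

>>> move_arm:
  deltas:
    - [0.45,0,0,15,0,0,0]
    - [0.45,0,0,15,0,0,0]
    - [0.45,0,0,10,0,0,0]
    - [0.45,0,0,0,0,0,0]
    - [0,0,0,0,0,0,0]
    - [0,0,0,0,0,0,0]
    - [0,0,0,0,0,0,0]
    - [0,0,0,0,0,0,0]
    - [0,0,0,0,0,0,0]

```text
clock: 14.42
eef_pos: [0.5607, -0.1922, 0.0121]
tool_rot: [0.323, 0.946, 0.0, 0.001]
ft_force: [-0.3, 0.3, 6.5]
grip_width: 0.0092
grasp_force: 60.0
```

>>> move_arm:
  deltas:
    - [0,0,0,-20,0,0,0]
    - [0,0,0,-40,0,0,0]
    - [0,0,0,-40,0,0,0]
    - [0,0,0,-30,0,0,0]
    - [0,0,0,0,0,0,6.65]
    - [0,0,0,0,0,0,6.65]
    - [0,0,0,0,0,0,6.65]
    - [0,0,0,0,0,0,6.65]
    - [0,0,0,0,0,0,6.65]
    - [0,0,0,0,0,0,6.65]

```text
clock: 15.25
eef_pos: [0.5596, -0.1919, 0.1406]
tool_rot: [0.629, 0.777, 0.0, 0.0]
ft_force: [-0.3, 0.5, -0.9]
grip_width: 0.0094
grasp_force: 59.2
```

>>> move_arm:
  deltas:
    - [0,0,0,0,0,0,6.65]
    - [0,0,0,0,0,0,6.65]
    - [0,0,0,0,0,0,6.7]
    - [0,0,0,0,0,0,0]
    - [0,0,0,0,0,0,0]

```text
clock: 15.67
eef_pos: [0.5596, -0.1919, 0.1404]
tool_rot: [0.752, 0.66, 0.0, 0.0]
ft_force: [-0.3, 0.3, 0.3]
grip_width: 0.0092
grasp_force: 59.2
```

Run:
```python
from h import *
e=np.array([np.cos(np.radians(82.4)),np.sin(np.radians(82.4))]);m=np.array([.4681,.1848])
to(*(m-.036*e),.05,82.4)
```

```text
t 15.6667 eef [ 0.5596 -0.1919  0.1404] yaw 82.55 down [ 0. -0. -1.] w 0.0092 F [-0.3  0.3  0.3] reach 0.008
first turn az 0.15 then mm [ 325.3 -140.5   82.4] | unturned mm [ 325.6 -139.7   82.4]
```

>>> move_arm:
  deltas:
    - [0,0,-35,-20,0,0,0]
    - [0,0,-35,0,0,0,0]
    - [0,0,-35,0,0,0,0]
    - [0,20,-35,0,0,0,0]
    - [0,35,0,0,0,0,0]
    - [0,35,0,0,0,0,0]
    - [0,35,0,0,0,0,0]
    - [0,35,0,0,0,0,0]
    - [0,35,0,0,0,0,0]
    - [0,35,0,0,0,0,0]

```text
clock: 16.5
eef_pos: [0.4513, 0.0563, 0.1608]
tool_rot: [0.752, 0.66, 0.0, 0.0]
ft_force: [1.3, -0.3, -0.2]
grip_width: 0.0092
grasp_force: 59.2
```

>>> move_arm:
  deltas:
    - [0,35,0,0,0,0,0]
    - [0,35,0,20,0,0,0]
    - [0,15,0,30,0,0,0]
    - [0,0,0,30,0,0,0]
    - [0,0,0,15,0,0,0]
    - [0,0,0,0,0,0,0]
    - [0,0,0,0,0,0,0]

```text
clock: 17.08
eef_pos: [0.4619, 0.1388, 0.0649]
tool_rot: [0.752, 0.659, -0.001, -0.0]
ft_force: [0.8, 1.6, 0.6]
grip_width: 0.0091
grasp_force: 59.2
```

Run:
```python
from h import *
e=np.array([np.cos(np.radians(82.4)),np.sin(np.radians(82.4))]);m=np.array([.4681,.1848])
to(*(m-.036*e),.0175,82.4)
```

```text
t 17.0833 eef [0.4619 0.1388 0.0649] yaw 82.49 down [-0.002 -0.001 -1.   ] w 0.0091 F [0.8 1.6 0.6] reach 0.008
first turn az 0.09 then mm [10.4  0.1 39.4] | unturned mm [10.4  0.2 39.4]
```

>>> move_arm:
  deltas:
    - [0,5,0,20,0,0,0]
    - [0,3,0,15,0,0,0]
    - [0,0,0,0,0,0,0]
    - [0,0,0,0,0,0,0]

```text
clock: 17.42
eef_pos: [0.4643, 0.1467, 0.0315]
tool_rot: [0.752, 0.659, 0.0, 0.0]
ft_force: [0.7, 0.2, -0.3]
grip_width: 0.0098
grasp_force: 59.2
```

Run:
```python
from h import *
e=np.array([np.cos(np.radians(82.4)),np.sin(np.radians(82.4))]);m=np.array([.4681,.1848])
to(*(m-.036*e),.0175,82.4)
im=bot.camera("top");h=cv2.cvtColor(im,cv2.COLOR_BGR2HSV);k=((h[...,0]>105)&(h[...,0]<130)&(h[...,1]>90)).astype(np.uint8);k[:200]=0;k[228:]=0;k[:,:170]=0;k[:,200:]=0
p=cv2.findNonZero(k);print("blue px",p.mean(0),cv2.boundingRect(p))
g=cv2.cvtColor(im,cv2.COLOR_BGR2GRAY)
for u in(182,184,186,188,190):print(u,g[207:226,u])
```

```text
t 17.4167 eef [0.4643 0.1467 0.0315] yaw 82.4 down [ 0.001  0.    -1.   ] w 0.0098 F [ 0.7  0.2 -0.3] reach 0.008
first turn az -0.0 then mm [ 2.2 -1.3  6. ] | unturned mm [ 2.2 -1.3  6. ]
blue px [[185.7  215.25]] (184, 205, 4, 14)
182 [ 46  43  41  44  41  36  29  29  25  18  35  34  52  90 131  97  45  32
  30]
184 [ 30  26  36  34  15  31  21  32  32  33  36  41  58 127 173 128  62  31
  35]
186 [ 24  21  20  23  28  35  35  36  45  48  45  40  46 105 161 126  70  31
  20]
188 [ 19  20  25  50  92  98  68  31  37  32  32  36  34  83 141 150  99  40
  26]
190 [ 21  17  27  49  89 105  81  44  28  28  32  36  32  64 131 165 118  51
  32]
```

>>> move_arm:
  deltas:
    - [0,1.5,-1.3,0,0,0,0]
    - [0,0,0,3,0,0,0]
    - [0,0,0,2.5,0,0,0]
    - [0,0,0,0,0,0,0]
    - [0,0,0,0,0,0,0]

```text
clock: 17.88
eef_pos: [0.4625, 0.1485, 0.0249]
tool_rot: [0.753, 0.659, 0.0, 0.0]
ft_force: [-0.1, 0.2, -0.1]
grip_width: 0.0096
grasp_force: 59.2
```

>>> move_arm:
  deltas:
    - [0.3,0,0,0,0,0,0]
    - [0.3,0,0,0,0,0,0]
    - [0.3,0,0,0,0,0,0]
    - [0.3,0,0,-15,0,0,0]
    - [0.3,0,0,-25,0,0,0]
    - [0,-30,0,0,0,0,0]
    - [0,-30,0,0,0,0,0]
    - [0,0,0,0,0,0,0]
    - [0,0,0,0,0,0,0]

```text
clock: 18.63
eef_pos: [0.4543, 0.0881, 0.065]
tool_rot: [0.753, 0.658, 0.0, -0.0]
ft_force: [0.2, 1.0, 0.1]
grip_width: -0.0005
grasp_force: 0.0
```

Run:
```python
from h import *
e=np.array([np.cos(np.radians(82.4)),np.sin(np.radians(82.4))]);m=np.array([.4681,.1848])
to(*(m-.09*e),.0185,82.4)
a=bot.camera("scene")[150:210,140:220];find("blue_mid","scene",.018)
cv2.imwrite("pics/c6.png",cv2.resize(a,(640,480),interpolation=2))
```

```text
t 18.6333 eef [0.4543 0.0881 0.065 ] yaw 82.23 down [-0.  0. -1.] w -0.0005 F [0.2 1.  0.1] reach 0.008
first turn az -0.17 then mm [ 7.7  0.9 38.5] | unturned mm [ 7.7  0.8 38.5]
```

View pics/c6.png

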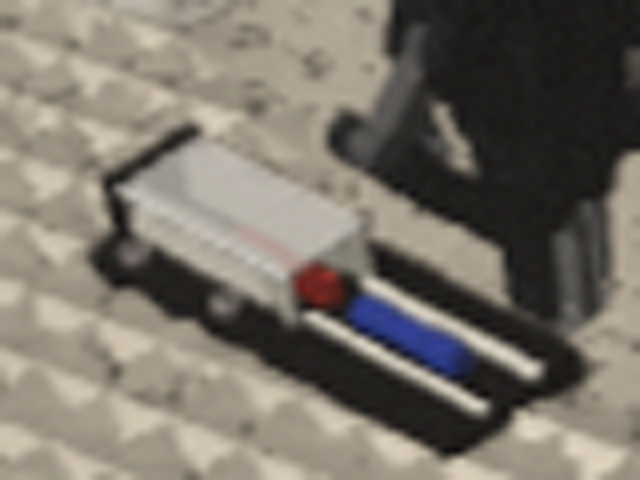

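Blue is in the chute behind red (crop 350,310 to 465,360). I'll lower and push.

>>> move_arm:
  deltas:
    - [0,0,0.9,20,0,0,0]
    - [0,0,0,18.5,0,0,0]
    - [0,0,0,0,0,0,0]
    - [0,8,0,0,0,0,0]
    - [0,8,0,0,0,0,0]
    - [0,7,0,0,0,0,0]
    - [0,7,0,0,0,0,0]
    - [0,7,0,0,0,0,0]

```text
clock: 19.4
eef_pos: [0.4612, 0.1269, 0.0271]
tool_rot: [0.752, 0.659, 0.001, 0.0]
ft_force: [0.3, -0.6, -0.2]
grip_width: -0.0002
grasp_force: 0.1
```

>>> move_arm:
  deltas:
    - [0,6,0,0,0,0,0]
    - [0,6,0,0,0,0,0]
    - [0,6,0,0,0,0,0]
    - [0,5,0,0,0,0,0]
    - [0,5,0,0,0,0,0]
    - [0,0,0,0,0,0,0]
    - [0,0,0,0,0,0,0]

```text
clock: 19.98
eef_pos: [0.464, 0.1536, 0.0262]
tool_rot: [0.752, 0.659, -0.0, -0.0]
ft_force: [0.3, 0.3, 0.6]
grip_width: -0.0002
grasp_force: 0.0
```

Run:
```python
from h import *
e=np.array([np.cos(np.radians(82.4)),np.sin(np.radians(82.4))]);m=np.array([.4681,.1848])
to(*(m-.0235*e),.0185,82.4)
```

```text
t 19.9833 eef [0.464  0.1536 0.0262] yaw 82.41 down [-0.  0. -1.] w -0.0002 F [0.3 0.3 0.6] reach 0.008
first turn az 0.01 then mm [ 8.  -0.  -0.3] | unturned mm [ 8.  -0.  -0.3]
```

>>> move_arm:
  deltas:
    - [0,3,0,0,0,0,0]
    - [0,3,0,0,0,0,0]
    - [0,1,0,0,0,0,0]
    - [0,0,0,0,0,0,0]
    - [0,0,0,0,0,0,0]

```text
clock: 20.4
eef_pos: [0.465, 0.1603, 0.0263]
tool_rot: [0.753, 0.659, -0.0, -0.0]
ft_force: [-0.9, -0.6, -0.8]
grip_width: -0.0001
grasp_force: 0.0
```

>>> move_arm:
  deltas:
    - [0,1,0,0,0,0,0]
    - [0,0,0,0,0,0,0]
    - [0,0,0,0,0,0,0]

```text
clock: 20.65
eef_pos: [0.4652, 0.1613, 0.0264]
tool_rot: [0.753, 0.659, 0.0, -0.0]
ft_force: [-0.0, -0.4, -0.4]
grip_width: 0.0002
grasp_force: 0.0
```

>>> move_arm:
  deltas:
    - [0,1,0,0,0,0,0]
    - [0,0,0,0,0,0,0]
    - [0,0,0,0,0,0,0]

```text
clock: 20.9
eef_pos: [0.4653, 0.1623, 0.0263]
tool_rot: [0.752, 0.659, 0.0, -0.0]
ft_force: [0.4, -0.1, -1.4]
grip_width: 0.0001
grasp_force: 0.0
```

>>> move_arm:
  deltas:
    - [0,1,0,0,0,0,0]
    - [0,0,0,0,0,0,0]
    - [0,1,0,0,0,0,0]
    - [0,0,0,0,0,0,0]

```text
clock: 21.23
eef_pos: [0.4656, 0.1644, 0.0263]
tool_rot: [0.752, 0.659, 0.0, -0.0]
ft_force: [-0.4, 0.6, 0.0]
grip_width: -0.0002
grasp_force: 0.0
```

Run:
```python
from h import *
a=bot.camera("scene")[150:210,140:220]
cv2.imwrite("pics/c7.png",cv2.resize(a,(640,480),interpolation=2))
print(bot.get_obs()["ft_force"])
```

```text
[-0.39936359 -1.17627097 -0.63564482]
```

View pics/c7.png

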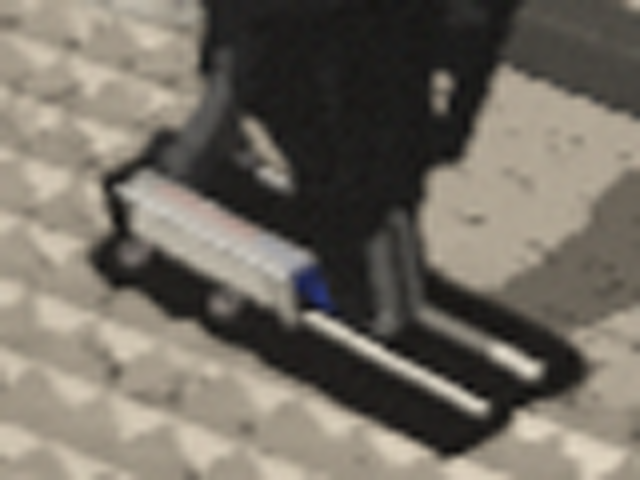

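Blue is nearly in, with its tail at crop (315,290), and red shows deep under the cover. That was my 11th picture, one over the limit of 10, so I'll use only numbers from here.

>>> move_arm:
  deltas:
    - [0,1,0,0,0,0,0]
    - [0,1,0,0,0,0,0]
    - [0,0,0,0,0,0,0]

```text
clock: 21.53
eef_pos: [0.4656, 0.1648, 0.0263]
tool_rot: [0.753, 0.658, -0.001, 0.001]
ft_force: [0.1, -5.5, 2.0]
grip_width: -0.0001
grasp_force: 2.7
```

>>> move_arm:
  deltas:
    - [0,1,0,0,0,0,0]
    - [0,1,0,0,0,0,0]
    - [0,0,0,0,0,0,0]

```text
clock: 21.78
eef_pos: [0.4655, 0.165, 0.0262]
tool_rot: [0.753, 0.658, -0.003, 0.003]
ft_force: [-0.8, -10.8, 4.4]
grip_width: 0.0
grasp_force: 5.1
```

The force rises while the position stops, so they are home. I'll retreat and verify numerically.

>>> move_arm:
  deltas:
    - [0,-10,0,0,0,0,0]
    - [0,-20,0,0,0,0,0]
    - [0,-20,0,-30,0,0,0]
    - [0,-40,0,-40,0,0,0]
    - [0,-40,0,-40,0,0,0]
    - [0,-40,0,0,0,0,0]
    - [0,-40,0,0,0,0,0]
    - [0,-40,0,0,0,0,0]
    - [0,0,0,0,0,0,0]
    - [0,0,0,0,0,0,0]

```text
clock: 22.62
eef_pos: [0.4355, -0.0605, 0.1154]
tool_rot: [0.754, 0.657, 0.001, -0.0]
ft_force: [0.4, 0.6, 0.5]
grip_width: 0.0001
grasp_force: 0.0
```

Run:
```python
from h import *
e=np.array([np.cos(np.radians(82.4)),np.sin(np.radians(82.4))]);m=np.array([.4707,.1848])
im=bot.camera("top").astype(float)
# profile along tube axis: red-blue colour difference
for x in range(-30,76,3):
    v=[]
    for d in(-.003,0,.003):
        P=m+e*x/1000+d*np.array([e[1],-e[0]]);u=proj("top",[*P,.022]);v.append(cv2.getRectSubPix(im.astype(np.float32),(1,1),tuple(map(float,u)))[0,0])
    v=np.mean(v,0);print(x,"R-G",round(float(v[2]-v[1])),"B-G",round(float(v[0]-v[1])),end=" | ")
print();bot.camera("scene")
for n in("red_mid","blue_mid"):
  for c in("top","scene"):
    try:find(n,c,.018)
    except Exception:pass
to(.4,0,.2,82.4)
```

```text
-30 R-G 1 B-G 0 | -27 R-G -1 B-G -1 | -24 R-G 2 B-G 1 | -21 R-G -1 B-G 0 | -18 R-G 0 B-G -1 | -15 R-G 0 B-G 2 | -12 R-G -4 B-G 19 | -9 R-G -10 B-G 43 | -6 R-G -12 B-G 55 | -3 R-G -13 B-G 55 | 0 R-G -11 B-G 47 | 3 R-G -4 B-G 15 | 6 R-G -2 B-G 4 | 9 R-G -2 B-G 4 | 12 R-G -2 B-G 4 | 15 R-G -3 B-G 4 | 18 R-G -3 B-G 4 | 21 R-G -3 B-G 5 | 24 R-G -3 B-G 5 | 27 R-G -2 B-G 4 | 30 R-G 2 B-G 1 | 33 R-G 12 B-G -5 | 36 R-G 16 B-G -6 | 39 R-G 17 B-G -7 | 42 R-G 17 B-G -6 | 45 R-G 15 B-G -7 | 48 R-G 16 B-G -7 | 51 R-G 16 B-G -7 | 54 R-G 17 B-G -6 | 57 R-G 17 B-G -6 | 60 R-G 17 B-G -6 | 63 R-G 16 B-G -8 | 66 R-G 18 B-G -6 | 69 R-G 16 B-G -7 | 72 R-G 11 B-G -6 | 75 R-G 4 B-G -5 | 
t 22.9167 eef [ 0.4359 -0.0573  0.1151] yaw 82.55 down [-0.  0. -1.] w 0.0001 F [0.1 1.  0.1] reach 0.008
first turn az 0.15 then mm [ 52.  -43.2 -92.9] | unturned mm [ 52.2 -43.1 -92.9]
```

Blue spans about −11 to 30 mm and red 31 to 73 mm, so both are home.

```bash
python3 -c "
from workcell import bot
print(bot.job_done())"
```

```text
the job is handed in; nothing more can be done
None
```

Job handed in at about 23 s: the last image puts red home against the closed end (about 31–73 mm from the mouth) with blue up against it (about −11 to 30 mm) and the arm never went near black, but I viewed 11 pictures (limit 10), and no verdict was returned.

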